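# Pull up the end rail of a kitchen board with its cam lock

## Task

Push the board's loose end rail in against its two rubber buffers so the bolt head sits inside the cam. Then take the screwdriver from its stand and turn the slotted cam disc clockwise, about a quarter turn, until it has drawn the rail tight against the board. Finally put the screwdriver back upright in its stand, fully home, and leave the mug, canister and jar where they are.

Things in the scene. Friction and masses are not known exactly. Their poses are not given: they have to be found in the camera images.
- cam_slot (a point): Centre of the top of a round steel cam disc, 48 mm across, set in the board, its top 42 mm above the counter. A straight slot runs right across it along this point's y axis: 7.5 mm wide, 10 mm deep, edges bevelled 2 mm (11.5 mm wide at the top). z is up; the point turns with the disc. The slot is about parallel to the rail when open and points at it when locked.
- cam (a joint): Turn of the cam disc in rad, growing clockwise from above: starts open at 0 to 0.08, hard stop at 1.5. From about 0.5 its hook, hidden below, draws the bolt head and rail in; from about 1.1 the rail is tight and locked. Needs 0.1 to 0.3 N m; stays where left. Turned past 0.1 before the rail is on its buffers, the hook bars the bolt head: turn it back.
- rail (a joint): Gap between rail and board edge in m: 0 = tight, 0.045 = fully out; starts at 0.025 to 0.040. Slides on dowels with 1.5 N friction. At 0.006 it meets the buffers, which push back with 2.5 N, rising to 5 N when flat, and return it to 0.006 when let go; only the cam can hold it tight. The hook catches the bolt head at any gap up to about 0.008.
- rail_face (a point): Centre of the end rail's outer face, 20 mm above the counter. The rail is a brown wooden bar 150 mm long (this point's y), 30 mm thick (x), 40 mm tall, along one edge of the board. The point's x axis points level outwards, away from board and cam: push along -x. The face lies 70 mm plus the gap from the cam's axis.
- driver_grip (a point): Centre of the screwdriver's black square handle, 30 x 30 mm (faces square to this point's x and y), 90 mm tall. The tool stands upright, blade down, in its stand; z is up. The blade tip is 105 mm below this point; a 10 mm steel shaft and the blade show 60 mm below the handle. The blade is 18 mm wide along x, 4 mm thick along y. Whole tool 150 mm, about 0.16 kg.
- driver_tip (a point): Middle of the end of the screwdriver's blade, same axes as driver_grip.
- stand_top (a point): Centre of the top of the screwdriver's stand, a fixed light wooden block 80 x 70 mm, 68 mm tall: mouth of its through hole, 24 mm along this point's x by 14 mm along y, bevelled 2 mm. Fully home, the handle's end rests on the stand, blade width along the hole's x (either way round), blade tip 60 mm below this point and handle centre 45 mm above it.
- mug: White mug, 82 mm across, 90 mm tall, origin under its centre. Leave it alone.
- canister: Steel canister with a knobbed lid, 82 mm across, 134 mm tall, origin under its centre. Leave it alone.
- jar: Glass jar with a wooden lid, 68 mm across, 100 mm tall, origin under its centre. Leave it alone.
- board: Brown wooden board fixed on the counter, 40 mm thick. Its origin is on the counter under the cam's axis; it reaches 40 mm along its x (to the edge facing the rail), 100 mm along -x and 75 mm each way along y. Two black rubber buffers stand 6 mm out of the edge facing the rail; the rail's bolt and two dowels enter that edge.
Not all that is in view belongs to the job. Of the things that look like the board, the smallest one is meant.

How it is judged:
By the outcome, as a careful person would: the job done as asked, in the order asked, and still so for the second after the job is handed in, with the robot touching nothing.
It also fails if it takes over 72 s, if anything falls off the work surface, if the arm or the gripper's body presses on something with over 40 N, if the wrist force passes 120 N, or if a joint passes its speed limit or range.

## Robot

A 7-joint arm with a two-finger parallel gripper is mounted at the origin on the work surface. World frame = base frame: x ahead of the robot, y to its left, z up, the work surface at z = 0. Lengths are in mm, angles in rad, forces in N, time in s.
With the tool pointing down it reaches from about 400 to 900 mm from the base axis. Payload 5.6 kg.
Tool frame: the origin (TCP) lies on the centre line of the jaws, within the pads' length; the fingertips stand env.tips_ahead ahead of it and the grasp point (between the pads) lies 5 mm behind it (env.tips_ahead is the distance from the TCP to the fingertips, in mm); z points along the fingers, y is the line along which they close (so a half turn about z gives the same grasp; the last joint's range is limited). The gripper opens to 92 mm and grips with 3 to 60 N. Pads are 20 mm wide; open, the fingers measure 128 mm over their backs; the gripper's body (75 mm by 189 mm) begins 69 mm behind the grasp point.
Start: joints at [1.109, 0.468, -0.012, 1.603, 0.006, 1.071, -0.056], TCP at [264.292, -593.851, 193.892] pointing down, gripper open.
Joint ranges: [-2.53, 2.53], [-0.31, 2.02], [-1.57, 1.55], [0.28, 2.44], [-1.29, 4.43], [0.15, 1.84], [-2.92, 2.92]. Speed limits (rad/s): [2.57, 2.57, 3.14, 3.14, 3.14, 3.14, 3.14].

## Interface

Orientations are given as a unit quaternion [x, y, z, w].
In Python, from workcell import env gives the robot as it stands.
- The arm moves only by the tool servo_tool, never from a script. Its argument "deltas" is a list of rows, each a list of 7 numbers: the finger opening in mm, from 0 to 91.9, then the shift along the tool's x, y, z in mm, then the turn, a rotation vector about the tool's x, y, z in rad. A call has 1 to 12 rows; each row is the pose to reach, as a shift and turn from the pose commanded when the call began, along the tool's axes at that moment; what a row does not reach only later rows make up. A row lasts 1/12 s, in which the tool goes at most 41.7 mm and 7.16 degrees, less where a joint would pass 70% of its speed; a pose out of reach is approached as far as the arm can. A call with a gripper value outside its range is refused whole. The fingers move at their own pace and stop on an object; "force" is the grip in N (left out, the last holds). Time passes only in rows, so rows that repeat a pose let the fingers close. It gives the time, the measured TCP pose, the force, the opening and the grip force at its end, in the units of the state.
- env.sense(): the state, without advancing time (a new reading comes with each control period).
- env.camera(name): name is "side" or "top" or "wrist"; returns the picture (400x640x3 uint8, red, green, blue); there is no depth.
- env.get_calibration(name): a dict with "mtx" (3x3 intrinsics, pixels), "R" (3x3) and "t" (3): a world point X has camera coordinates R X + t; the wrist camera has in their place "hand_eye" (4x4, takes a point from camera to tool coordinates, whose origin is the TCP and whose axes are the flange's). Camera axes: x right, y down, z forward; pixel columns grow to the right and rows downward; lengths in mm; the calibration is good to about 2 mm. A picture is of the moment at which its call begins: read the wrist's pose just before it. get_calibration takes no time and is no camera call.
- env.job_done(): hands the job in; it is judged then, once.
The state is a dict: "time_s": time; "joint_pos": joint angles; "qd": joint speeds; "tau": joint torques, N m; "eef_pos": TCP position; "tool_rot": TCP orientation; "wrist_force": force on the tool from outside, world axes, zero at the start; "ft_torque": the same for the moment, N m; "width": opening from 0.0 (shut) to 1.0 (fully open); "finger_force": force on a finger pad.
Only numpy, scipy, OpenCV 4.12 (cv2) and the standard library are available. Lean on these libraries where they do the work, as an engineer would, in place of code of your own. Each camera call takes 0.05 s, during which the arm holds its last target. There are 200 camera calls.

## Working session

There is one attempt and no reset: what is moved stays moved. The work goes in short steps, Python scripts to look and compute and a tool call to move; the robot and the scene stay as the last step left them, time stands still between calls to the robot, and variables do not carry over. Pictures are saved under pics/ and viewed, at most 10 in all, crops included, and the job is handed in when it is done.

Besides the shell and the picture viewer there is one more tool, called after ">>>" in YAML: its name, and indented under it one key for each argument. servo_tool: Moves the arm, as the interface text tells. Its arguments: {"type":"object","properties":{"deltas":{"type":"array","items":{"type":"array","items":{"type":"number"}}},"force":{"type":"number"}},"required":["deltas"]}

```bash
mkdir -p pics; ls; python3 - <<'E'
from workcell import env
import cv2,numpy as np
print(env.tips_ahead, env.sense())
for n in("top","side"):
    im=env.camera(n); cv2.imwrite(f"pics/{n}0.png",im[:,:,::-1])
    c=env.get_calibration(n); print(n,c)
print(env.get_calibration("wrist"))
E
```

```text
pics
14.0 {'time_s': 0.0, 'joint_pos': array([ 1.10896504,  0.46836511, -0.01161872,  1.60358371,  0.00599065,
        1.07138502, -0.05629895]), 'qd': array([ 2.72554914e-05, -1.31107677e-03,  4.04214223e-04,  6.14545167e-04,
       -4.84739092e-04, -2.92259567e-04,  2.94634754e-04]), 'tau': array([-1.44729042e-04, -5.20571172e+01, -1.27106733e-02, -2.43748999e+01,
       -5.66276070e-02,  1.74114743e-02,  1.54044701e-04]), 'eef_pos': array([ 264.05487665, -593.29783521,  192.964725  ]), 'tool_rot': array([ 9.78157759e-01,  2.07862144e-01, -2.28450699e-04, -8.22092509e-04]), 'wrist_force': array([-0.45275784, -0.79898785,  0.02869932]), 'ft_torque': array([-0.01291147, -0.01056396,  0.01231223]), 'finger_force': 0.0, 'width': 1.0039231570068952}
top {'mtx': array([[430.15132161,   0.        , 325.54389152],
       [  0.        , 430.15132161, 193.92490097],
       [  0.        ,   0.        ,   1.        ]]), 'R': array([[ 0.01791969, -0.99983701, -0.00220052],
       [-0.98507872, -0.01727831, -0.17123485],
       [ 0.17116892,  0.00523616, -0.98522778]]), 't': array([  31.41041374
[... 228 characters left out ...]
-0.32425903, -0.00816686],
       [-0.22751018, -0.64532916, -0.72923891],
       [ 0.23119199,  0.69166925, -0.68421043]]), 't': array([-460.19531335,  203.26854605, 1317.29632663])}
{'mtx': array([[321.77967857,   0.        , 312.64885473],
       [  0.        , 321.77967857, 197.07525686],
       [  0.        ,   0.        ,   1.        ]]), 'hand_eye': array([[ 5.55693112e-05, -9.70866801e-01, -2.39619807e-01,
         6.68957547e+01],
       [ 9.99999881e-01, -6.22724307e-05,  4.84215148e-04,
        -4.33908901e-02],
       [-4.85030119e-04, -2.39619805e-01,  9.70866682e-01,
        -1.91006280e+02],
       [ 0.00000000e+00,  0.00000000e+00,  0.00000000e+00,
         1.00000000e+00]])}
```

View pics/top0.png

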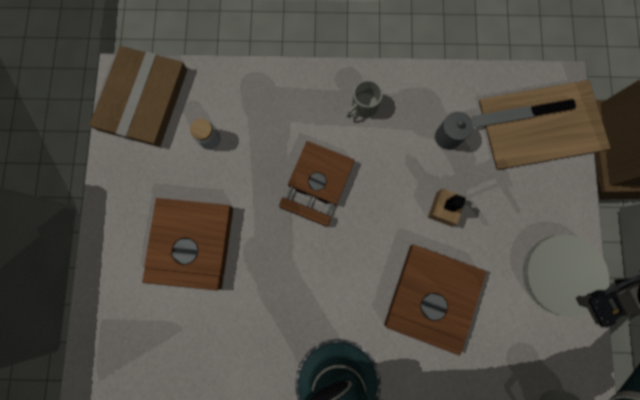

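View pics/side0.png

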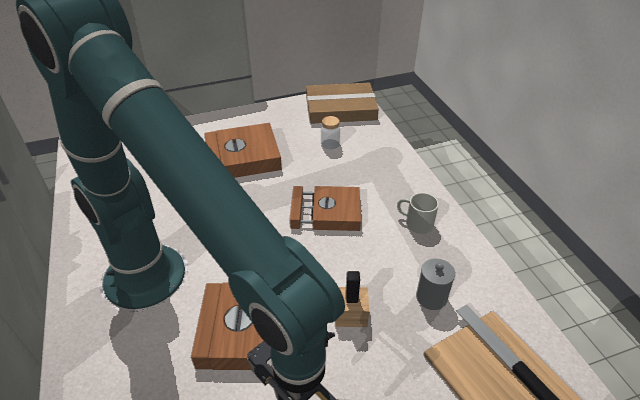

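The top view shows the small board with its cam at (317,181) and its rail at about (307,211) on the robot's side. The stand is at (447,206) with the handle top at (456,203). The side view agrees with this.

```bash
cat > h.py <<'E'
from workcell import env
import cv2,numpy as np
from scipy.spatial.transform import Rotation as Ro
def cam(name,s=None):
    c=env.get_calibration(name)
    if name!="wrist": return c["mtx"],np.array(c["R"]),np.array(c["t"])
    s=s or env.sense(); R=Ro.from_quat(s["tool_rot"]).as_matrix(); H=np.array(c["hand_eye"])
    Rc=R@H[:3,:3]; o=R@H[:3,3]+s["eef_pos"]; return c["mtx"],Rc.T,-Rc.T@o
def w(c,uv,z):
    K,R,t=c; d=R.T@np.linalg.solve(K,[uv[0],uv[1],1]); o=-R.T@t
    return o+d*(z-o[2])/d[2]
def pix(c,X):
    K,R,t=c; p=K@(R@np.asarray(X,float)+t); return p[:2]/p[2]
def crop(im,x,y,ww,hh,k): return cv2.resize(im[y:y+hh,x:x+ww,::-1],None,fx=k,fy=k,interpolation=cv2.INTER_CUBIC)
E
python3 - <<'E'
from h import *
im=cv2.imread("pics/top0.png")[:,:,::-1]
cv2.imwrite("pics/c1.png",np.hstack([crop(im,270,135,80,100,5),crop(im,415,160,80,100,5)]))
c=cam("top")
print("cam",w(c,(317,181),42),"stand",w(c,(447,206),68),"handle top",w(c,(456,203),158))
E
```

```text
cam [547.5675513   65.31743397  42.        ] stand [ 478.63525251 -292.79914425   68.        ] handle top [ 473.20974441 -290.56913083  158.        ]
```

View pics/c1.png

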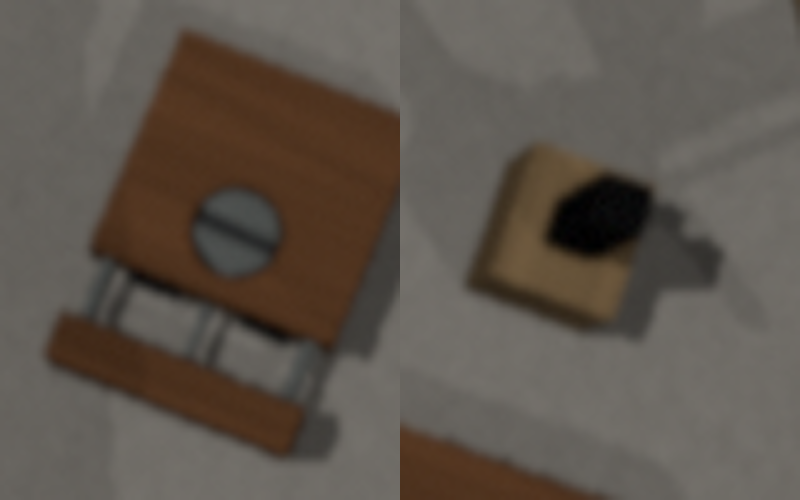

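The crop shows the rail parallel to the slot, tilted about 21°. The stand is tilted similarly, with top corners in the crop at about (537,143), (652,180), (612,322) and (487,275).

```bash
python3 - <<'E'
from h import *
c=cam("top"); B=lambda x,y:(270+x/5,135+y/5); S=lambda x,y:(415+(x-400)/5,160+y/5)
for n,p,z in [("cam",B(236,231),42),("bL",B(93,250),40),("bR",B(328,345),40),("bF",B(183,32),40),("rinL",B(62,313),40),("rinR",B(305,405),40),("routL",B(48,350),40),("routR",B(285,445),40),
 ("sA",S(537,143),68),("sB",S(652,180),68),("sC",S(612,322),68),("sD",S(487,275),68),("htop",S(615,210),158)]:
    print(n,w(c,p,z).round(1))
p=lambda x,y,z=40:w(c,B(x,y),z)[:2]
for a,b in [((93,250),(328,345)),((62,313),(305,405)),((195,213),(280,248))]:
    d=p(*b)-p(*a); print(np.linalg.norm(d),np.degrees(np.arctan2(d[1],d[0])))
q=lambda x,y:w(c,S(x,y),68)[:2]
for a,b in [((537,143),(652,180)),((487,275),(612,322)),((537,143),(487,275)),((652,180),(612,322))]:
    d=q(*b)-q(*a); print(np.linalg.norm(d),np.degrees(np.arctan2(d[1],d[0])))
R=Ro.from_quat(env.sense()["tool_rot"]).as_matrix();print(R)
E
```

```text
cam [547.   64.7  42. ]
bL [535.  145.5  40. ]
bR [483.   11.7  40. ]
bF [663.8  97.8  40. ]
rinL [498.6 161.8  40. ]
rinR [448.9  24.1  40. ]
routL [477.4 168.9  40. ]
routR [426.3  34.9  40. ]
sA [ 526.9 -281.6   68. ]
sB [ 507.3 -344.2   68. ]
sC [ 428.6 -319.5   68. ]
sD [ 453.1 -252.2   68. ]
htop [ 475.9 -295.7  158. ]
143.50952258478998 -111.25073592374046
146.3500285605319 -109.85365103684862
52.33294387577594 -111.75474550889187
65.58818675896585 -107.38776306350726
71.6056500549651 -110.03432957752241
79.42567203558272 158.306403860376
82.50787764114298 162.59681206611182
[[ 9.13606055e-01  4.06599870e-01 -7.22076745e-04]
 [ 4.06600498e-01 -9.13605047e-01  1.36162620e-03]
 [-1.06055921e-04 -1.53758671e-03 -9.99998812e-01]]
```

```bash
cat >> h.py <<'E'
def go(pos,yaw):
    s=env.sense(); R=Ro.from_quat(s["tool_rot"]).as_matrix()
    a=np.radians(yaw); x=np.array([np.cos(a),np.sin(a),0]); z=np.array([0,0,-1.]); T=np.c_[x,np.cross(z,x),z]
    print("t",round(s["time_s"],2),"pos",s["eef_pos"].round(1),"shift",(R.T@(np.array(pos)-s["eef_pos"])).round(1),"rot",Ro.from_matrix(R.T@T).as_rotvec().round(3),
     "yaw",np.degrees(np.arctan2(R[1,0],R[0,0])).round(2),"q",s["joint_pos"].round(2),"F",s["wrist_force"].round(1))
E
python3 -c "
from h import *
go([416,114,120],159.4);go([350,-200,190],159.4)"
```

```text
t 0.1 pos [ 264.1 -593.4  193.1] shift [ 426.4 -584.4   73.9] rot [-1.000e-03 -2.000e-03 -2.363e+00] yaw 23.99 q [ 1.11  0.47 -0.01  1.6   0.01  1.07 -0.06] F [-0.1  0.1  0.5]
t 0.1 pos [ 264.1 -593.4  193.1] shift [ 238.5 -324.4    3.5] rot [-1.000e-03 -2.000e-03 -2.363e+00] yaw 23.99 q [ 1.11  0.47 -0.01  1.6   0.01  1.07 -0.06] F [-0.1  0.1  0.5]
```

>>> servo_tool:
  deltas:
    - [0,238,-324,0,0,0,-1.5]
    - [0,238,-324,0,0,0,-1.5]
    - [0,238,-324,0,0,0,-1.5]
    - [0,238,-324,0,0,0,-1.5]
    - [0,238,-324,0,0,0,-1.5]
    - [0,238,-324,0,0,0,-1.5]
    - [0,238,-324,0,0,0,-1.5]
    - [0,238,-324,0,0,0,-1.5]
    - [0,238,-324,0,0,0,-1.5]
    - [0,238,-324,0,0,0,-1.5]
    - [0,238,-324,0,0,0,-1.5]
    - [0,238,-324,0,0,0,-1.5]
  force: 20

```text
time_s: 1.1
eef_pos: [350.2, -199.2, 193.9]
tool_rot: [0.57, 0.822, -0.0, 0.0]
wrist_force: [0.9, -0.8, 0.1]
width: 0.156
finger_force: 0.0
```

```bash
python3 -c "
from h import *
go([416,114,120],159.4)"
```

```text
t 1.1 pos [ 350.2 -199.2  193.9] shift [270.3 171.5  73.8] rot [-0.     0.    -0.853] yaw 110.53 q [ 0.87  0.07 -0.45  2.14  0.04  0.93  0.76] F [ 0.9 -0.8  0.1]
```

>>> servo_tool:
  deltas:
    - [0,270,171,60,0,0,-0.853]
    - [0,270,171,60,0,0,-0.853]
    - [0,270,171,60,0,0,-0.853]
    - [0,270,171,60,0,0,-0.853]
    - [0,270,171,60,0,0,-0.853]
    - [0,270,171,60,0,0,-0.853]
    - [0,270,171,60,0,0,-0.853]
    - [0,270,171,60,0,0,-0.853]
    - [0,270,171,60,0,0,-0.853]
    - [0,270,171,60,0,0,-0.853]

```text
time_s: 1.93
eef_pos: [418.0, 112.9, 133.3]
tool_rot: [0.182, 0.983, 0.0, -0.001]
wrist_force: [0.1, -0.3, -0.1]
width: 0.006
finger_force: 0.0
```

```bash
python3 - <<'E'
from h import *
go([416,114,26],159.4)
s=env.sense(); im=env.camera("wrist"); c=cam("wrist",s)
o=im.copy()
cv2.imwrite("pics/w1.png",im[:,:,::-1])
print([pix(c,X).round(0) for X in ([547,65,42],[452,102,40])])
E
```

```text
t 1.93 pos [418.  112.9 133.3] shift [  2.    0.2 107.3] rot [ 0.    -0.002 -0.006] yaw 159.07 q [ 0.34  0.29 -0.77  2.13  0.27  0.83  0.61] F [ 0.1 -0.3 -0.1]
[array([314., 328.]), array([315., 231.])]
```

View pics/w1.png

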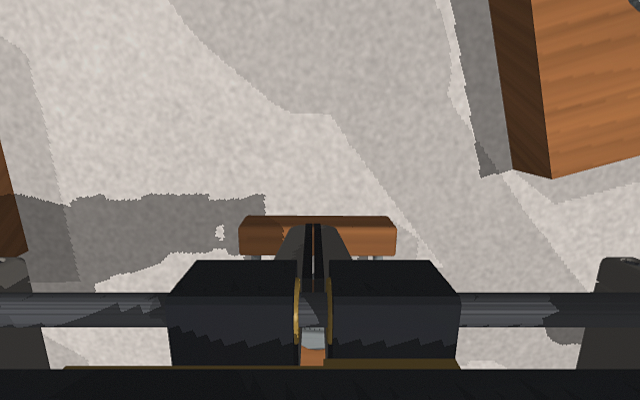

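The wrist view shows the rail centred at column 317, with its top outer edge near row 226 where 231 was predicted. The fingers line up with it, so I'll descend and push.

>>> servo_tool:
  deltas:
    - [0,6,0,107,0,0,0]
    - [0,6,0,107,0,0,0]
    - [0,6,0,107,0,0,0]
    - [0,6,0,107,0,0,0]
    - [0,-10,0,107,0,0,0]
    - [0,-16,0,107,0,0,0]
    - [0,-22,0,107,0,0,0]
    - [0,-28,0,107,0,0,0]
    - [0,-34,0,107,0,0,0]
    - [0,-40,0,107,0,0,0]
    - [0,-44,0,107,0,0,0]
    - [0,-44,0,107,0,0,0]

```text
time_s: 2.98
eef_pos: [460.7, 94.8, 27.1]
tool_rot: [0.184, 0.983, 0.0, 0.0]
wrist_force: [-0.1, -0.4, 0.6]
width: 0.004
finger_force: 0.0
```

```bash
python3 - <<'E'
from h import *
n=np.array([np.cos(np.radians(159.4)),np.sin(np.radians(159.4))])
p=np.array([547,64.7])+n*85
go([*p,26],159.4); print(env.sense()["wrist_force"][:2]@n, (env.sense()["eef_pos"][:2]-[547,64.7])@n)
E
```

```text
t 2.98 pos [460.7  94.8  27.1] shift [-6.3  2.3  1.1] rot [ 0.     0.001 -0.011] yaw 158.75 q [ 0.24  0.52 -0.61  2.12  0.5   0.64  0.47] F [-0.1 -0.4  0.6]
-0.043125602356661685 91.3722099928936
```

>>> servo_tool:
  deltas:
    - [0,-2,0,0,0,0,0]
    - [0,-4,0,0,0,0,0]
    - [0,-5,0,0,0,0,0]
    - [0,-6,0,0,0,0,0]
    - [0,-7,0,0,0,0,0]

```text
time_s: 3.4
eef_pos: [466.1, 92.7, 26.8]
tool_rot: [0.184, 0.983, -0.0, -0.0]
wrist_force: [0.2, -0.7, -0.0]
width: 0.004
finger_force: 0.0
```

```bash
python3 - <<'E'
from h import *
n=np.array([np.cos(np.radians(159.4)),np.sin(np.radians(159.4))])
print(env.sense()["wrist_force"][:2]@n, (env.sense()["eef_pos"][:2]-[547,64.7])@n)
im=env.camera("top")
cv2.imwrite("pics/c2.png",crop(im,270,135,80,100,5))
E
```

```text
-0.4634126740340096 85.54129372496483
```

View pics/c2.png

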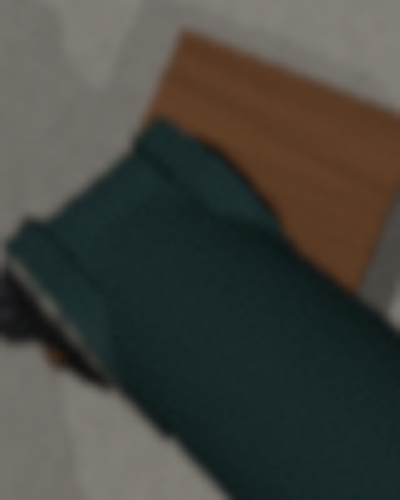

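The arm blocks the top view, so I'll keep pushing on force readings.

>>> servo_tool:
  deltas:
    - [0,-2,0,0,0,0,0]
    - [0,-4,0,0,0,0,0]
    - [0,-5,0,0,0,0,0]
    - [0,-5,0,0,0,0,0]

```text
time_s: 3.78
eef_pos: [471.2, 90.7, 26.9]
tool_rot: [0.184, 0.983, 0.0, 0.0]
wrist_force: [-0.4, -0.3, -0.8]
width: 0.005
finger_force: 0.0
```

```bash
cat >>h.py <<'E'
n=np.array([np.cos(np.radians(159.4)),np.sin(np.radians(159.4))])
def f():
    s=env.sense(); print("Fn",s["wrist_force"][:2]@n, "d",(s["eef_pos"][:2]-[547,64.7])@n)
E
python3 - <<'E'
from h import *
f()
im=env.camera("side"); print(pix(cam("side"),[470,93,40]))
cv2.imwrite("pics/s2.png",crop(im,230,150,160,110,5))
E
```

```text
Fn 0.2505052583332862 d 80.11027643756512
[299.40581791 202.94117134]
```

View pics/s2.png

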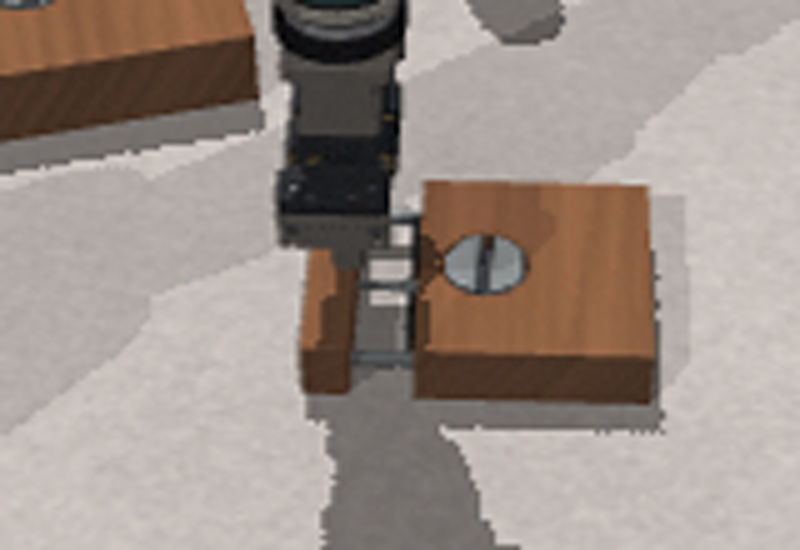

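```bash
python3 - <<'E'
from h import *
c=cam("side")
L=lambda X:((pix(c,X)-[230,150])*5).round(0)
s=env.sense(); p=s["eef_pos"]
print("tip",L(p-[0,0,14]),"tcp",L(p),"body",L(p+[0,0,74]),"cam",L([547,64.7,42]))
W=lambda u,v,z:w(c,(230+u/5,150+v/5),z).round(1)
print("camW",W(486,264,42),"rail right-outer-top",W(303,345,40),"rail inner",W(350,345,40), "board corner",W(415,352,40),"face?",W(307,250,40))
print(go([0,0,0],0))
E
```

```text
tip [351. 299.] tcp [350. 283.] body [347. 191.] cam [483. 264.]
camW [548.3  63.8  42. ] rail right-outer-top [425.3  36.8  40. ] rail inner [451.1  27.7  40. ] board corner [484.9   9.8  40. ] face? [451.  113.4  40. ]
t 3.83 pos [471.   90.8  26.8] shift [ 406.3 -255.    26.8] rot [ 0.    -0.     2.772] yaw 158.8 q [ 0.24  0.54 -0.61  2.1   0.5   0.65  0.49] F [-0.4  0.3 -0.7]
None
```

```bash
python3 - <<'E'
from h import *
c=cam("side")
L=lambda X:((pix(c,X)-[230,150])*5).round(0)
s=env.sense(); p=s["eef_pos"]; R=Ro.from_quat(s["tool_rot"]).as_matrix()
for z in(74,69,104):
  print(z,[L(p+R@[a,b,-z]) for a in(-37,37) for b in(-94,94)])
f()
im=env.camera("wrist"); cv2.imwrite("pics/w2.png",im[:,:,::-1])
c=cam("wrist",s)
for d in (104,74,40): print(d,[pix(c,[547+n[0]*d+e*n[1],64.7+n[1]*d-e*n[0],40]).round(0) for e in(-75,75)])
E
```

```text
74 [array([403., 305.]), array([417.,  90.]), array([270., 302.]), array([296.,  88.])]
69 [array([403., 312.]), array([417.,  96.]), array([270., 309.]), array([296.,  94.])]
104 [array([402., 266.]), array([416.,  52.]), array([267., 263.]), array([294.,  49.])]
Fn 0.4780813612217002 d 80.28912162073277
104 [array([185., 197.]), array([448., 195.])]
74 [array([190., 247.]), array([444., 244.])]
40 [array([196., 298.]), array([439., 296.])]
```

View pics/w2.png

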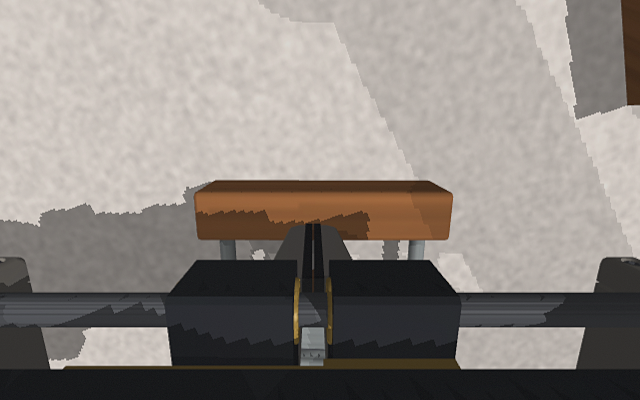

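```bash
python3 - <<'E'
from h import *
print(env.tips_ahead, [a for a in dir(env) if a[0]!='_'])
s=env.sense(); print(s["eef_pos"],s["wrist_force"],s["ft_torque"],s["finger_force"],s["tau"])
c=cam("wrist",s); R=Ro.from_quat(s["tool_rot"]).as_matrix()
for z in(14,0,-14,-30):print(z,[pix(c,s["eef_pos"]+R@[x,0,z]).round() for x in(-10,0,10)])
E
```

```text
14.0 ['MotionError', 'camera', 'get_calibration', 'job_done', 'sense', 'tips_ahead']
[470.88976061  90.78913373  26.82889769] [-0.42821361  0.15472809  0.24681545] [ 0.06868722 -0.18865071  0.01617016] 0.0 [ 4.32267319e-02 -4.12271440e+01 -6.86578184e+00 -1.48578224e+01
 -2.36797024e-02  4.64190147e-02  2.29405792e-03]
14 [array([313., 235.]), array([313., 221.]), array([313., 207.])]
0 [array([313., 243.]), array([313., 228.]), array([313., 213.])]
-14 [array([313., 252.]), array([313., 236.]), array([313., 220.])]
-30 [array([313., 264.]), array([313., 247.]), array([313., 229.])]
```

The side and wrist views both show the closed fingertips sitting just above the rail top, at about z = 42, and the rail hasn't moved. The tips end roughly 28 mm higher than nominal when shut. I'll back out, go 12 mm lower, which is safe under either reading, and push again.

>>> servo_tool:
  deltas:
    - [0,20,0,-5,0,0,0.01]
    - [0,42,0,-5,0,0,0.01]
    - [0,42,0,12,0,0,0.01]
    - [0,42,0,12,0,0,0.01]
    - [0,42,0,12,0,0,0.01]

```text
time_s: 4.3
eef_pos: [431.4, 105.9, 14.7]
tool_rot: [0.189, 0.982, -0.0, -0.001]
wrist_force: [0.3, 0.1, 0.2]
width: 0.001
finger_force: 0.0
```

```bash
python3 - <<'E'
from h import *
go([0,0,0],159.4);f()
im=env.camera("side")
cv2.imwrite("pics/s3.png",np.hstack([crop(im,260,150,80,110,5),crop(im,310,260,80,110,5)]))
E
```

```text
t 4.3 pos [431.4 105.9  14.7] shift [ 361.5 -258.2   15.2] rot [-0.001 -0.001 -0.02 ] yaw 158.26 q [ 0.19  0.51 -0.6   2.18  0.52  0.59  0.4 ] F [0.3 0.1 0.2]
Fn -0.2748921313310667 d 122.7038451031491
```

View pics/s3.png

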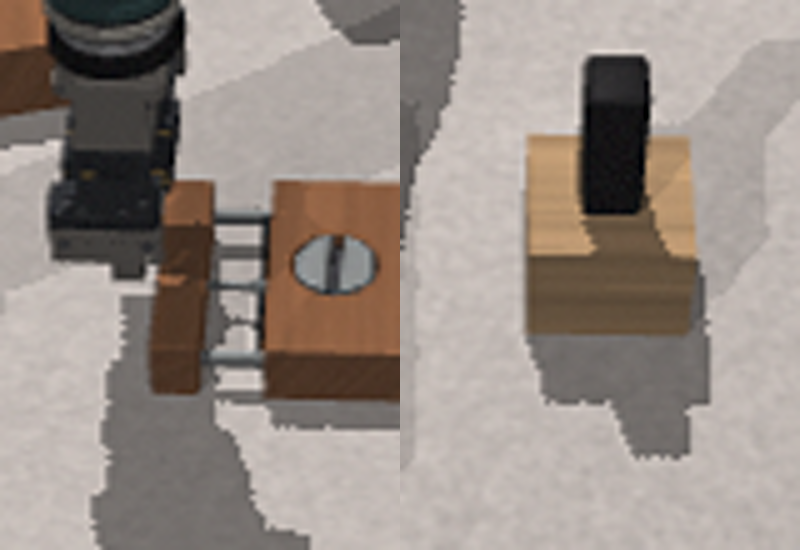

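The finger tip ends near side pixel (286,206), clear of the rail and on its outer side. The driver stands upright in its stand, square to it. Now to get the tip height.

```bash
python3 - <<'E'
from h import *
c=cam("side"); p=env.sense()["eef_pos"]
for z in(0,14.7,28,40): print(z,pix(c,[p[0],p[1],z]).round(1))
S=lambda x,y:(310+(x-400)/5,260+y/5)
for nm,q,z in [("TL",(527,135),68),("TR",(692,138),68),("BR",(698,257),68),("BL",(527,255),68),("h near-bottomL",(583,212),68),("hR",(642,214),68),("topL",(583,100),158),("topR",(648,100),158),("topfarL",(587,58),158),("topfarR",(648,58),158)]:
    print(nm,w(c,S(*q),z).round(1))
E
```

```text
0 [286.7 212.5]
14.7 [286.5 209. ]
28 [286.3 205.9]
40 [286.1 203. ]
TL [ 454.4 -252.8   68. ]
TR [ 530.5 -281.3   68. ]
BR [ 505.6 -345.7   68. ]
BL [ 429.7 -318.1   68. ]
h near-bottomL [ 463.7 -304.2   68. ]
hR [ 490.  -314.6   68. ]
topL [ 459.8 -305.2  158. ]
topR [ 487.6 -314.9  158. ]
topfarL [ 470.4 -283.4  158. ]
topfarR [ 497.  -292.6  158. ]
```

>>> servo_tool:
  deltas:
    - [0,-6,0,0,0,0,-0.01]
    - [0,-10,0,0,0,0,-0.02]
    - [0,-14,0,0,0,0,-0.02]
    - [0,-18,0,0,0,0,-0.02]
    - [0,-22,0,0,0,0,-0.02]
    - [0,-26,0,0,0,0,-0.02]

```text
time_s: 4.85
eef_pos: [456.4, 96.3, 15.0]
tool_rot: [0.179, 0.984, 0.0, 0.0]
wrist_force: [-1.1, 1.5, 0.7]
width: 0.005
finger_force: 0.9
```

```bash
python3 - <<'E'
from h import *
go([0,0,0],159.4);f()
E
```

```text
t 4.85 pos [456.4  96.3  15. ] shift [ 393.2 -250.9   14.9] rot [ 0.     0.    -0.001] yaw 159.37 q [ 0.22  0.54 -0.6   2.13  0.53  0.62  0.46] F [-1.1  1.5  0.7]
Fn 1.593888587354765 d 95.92092221120073
```

Force is 1.6 N, so the rail is sliding.

>>> servo_tool:
  deltas:
    - [0,-4,0,0,0,0,0]
    - [0,-7,0,0,0,0,0]
    - [0,-9,0,0,0,0,0]
    - [0,-10,0,0,0,0,0]
    - [0,-10,0,0,0,0,0]

```text
time_s: 5.27
eef_pos: [465.6, 92.6, 14.8]
tool_rot: [0.179, 0.984, -0.0, 0.0]
wrist_force: [-0.5, -0.1, -0.8]
width: 0.007
finger_force: 0.0
```

```bash
python3 - <<'E'
from h import *
f()
E
```

```text
Fn 0.4355379325477969 d 86.04918511708537
```

>>> servo_tool:
  deltas:
    - [0,-2,0,0,0,0,0]
    - [0,-3,0,0,0,0,0]
    - [0,-4,0,0,0,0,0]

```text
time_s: 5.52
eef_pos: [468.0, 91.6, 14.7]
tool_rot: [0.179, 0.984, -0.0, -0.001]
wrist_force: [-4.4, 1.7, 3.9]
width: 0.005
finger_force: 2.4
```

```bash
python3 - <<'E'
from h import *
f()
E
```

```text
Fn 4.698232564296004 d 83.44618958831015
```

The rail is on the buffers at 4.7 N. I'll retreat and go to the driver.

>>> servo_tool:
  deltas:
    - [0,20,0,0,0,0,0]
    - [0,30,0,0,0,0,0]
    - [0,32,0,-40,0,0,0]
    - [0,32,0,-80,0,0,0]
    - [60,32,0,-120,0,0,0]
    - [60,32,0,-160,0,0,0]
    - [60,32,0,-185,0,0,0]
    - [60,32,0,-185,0,0,0]
  force: 40

```text
time_s: 6.18
eef_pos: [442.7, 103.4, 205.0]
tool_rot: [0.179, 0.984, 0.001, 0.005]
wrist_force: [0.0, -0.4, -0.6]
width: 0.268
finger_force: 0.0
```

```bash
python3 - <<'E'
from h import *
go([479,-298.5,200],159.5)
E
```

```text
t 6.18 pos [442.7 103.4 205. ] shift [-175.5 -363.3    5.6] rot [ 0.003  0.01  -0.002] yaw 159.37 q [ 0.45  0.21 -0.83  2.02  0.19  0.98  0.73] F [ 0.  -0.4 -0.6]
```

>>> servo_tool:
  deltas:
    - [60,-175,-363,3,0,0,0]
    - [60,-175,-363,3,0,0,0]
    - [60,-175,-363,3,0,0,0]
    - [60,-175,-363,3,0,0,0]
    - [60,-175,-363,3,0,0,0]
    - [60,-175,-363,3,0,0,0]
    - [60,-175,-363,3,0,0,0]
    - [60,-175,-363,3,0,0,0]
    - [60,-175,-363,3,0,0,0]
    - [60,-175,-363,3,0,0,0]
    - [60,-175,-363,3,0,0,0]
    - [60,-175,-363,3,0,0,0]

```text
time_s: 7.18
eef_pos: [474.0, -300.2, 195.3]
tool_rot: [0.181, 0.984, 0.0, -0.001]
wrist_force: [0.1, 1.5, 0.3]
width: 0.655
finger_force: 0.0
```

```bash
python3 - <<'E'
from h import *
go([479,-298.5,108],159.6)
s=env.sense(); print(s["width"]); im=env.camera("wrist"); c=cam("wrist",s)
cv2.imwrite("pics/w3.png",im[:,:,::-1])
# check: rail in top view
t=env.camera("top"); cv2.imwrite("pics/t3.png",crop(t,270,135,80,100,5))
m=(im.max(2)<60).astype(np.uint8)
print(pix(c,[479,-298.5,158]),pix(c,[480,-299,68]))
E
```

```text
t 7.18 pos [ 474.  -300.2  195.3] shift [-4.2  3.4 87.3] rot [ 0.    -0.002 -0.007] yaw 159.19 q [ 0.96  0.39 -0.57  1.79  0.24  1.04  1.51] F [0.1 1.5 0.3]
0.6553621605956467
[317.34727433 216.39514749] [315.96857157 191.11049343]
```

View pics/w3.png

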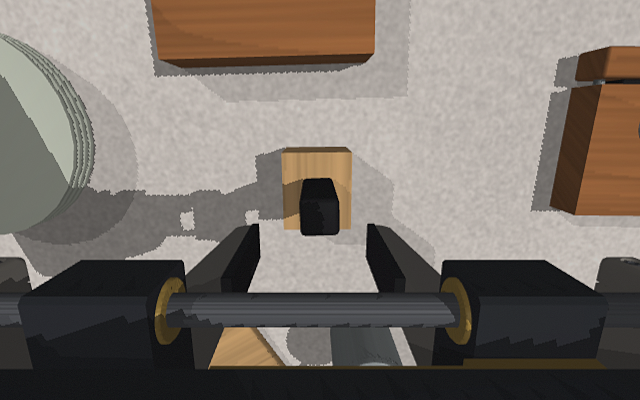

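The wrist view shows the handle top centred at about (320,217) against a predicted (317,216). The stand's long side runs along tool x, and the rail at the upper right is nearly closed. I'll descend and grip.

>>> servo_tool:
  deltas:
    - [60,-4,5,0,0,0,-0.007]
    - [60,-4,5,20,0,0,-0.007]
    - [60,-4,5,50,0,0,-0.007]
    - [60,-4,5,80,0,0,-0.007]
    - [60,-4,5,95,0,0,-0.007]
    - [60,-4,5,95,0,0,-0.007]
    - [25,-4,5,95,0,0,-0.007]
    - [25,-4,5,95,0,0,-0.007]
    - [25,-4,5,95,0,0,-0.007]
    - [25,-4,5,95,0,0,-0.007]
    - [25,-4,5,95,0,0,-0.007]
    - [25,-4,5,95,0,0,-0.007]
  force: 40

```text
time_s: 8.28
eef_pos: [481.2, -295.9, 103.0]
tool_rot: [0.176, 0.984, -0.001, 0.001]
wrist_force: [-0.3, 0.9, 4.6]
width: 0.328
finger_force: 39.9
```

```bash
python3 - <<'E'
from h import *
go([479,-298.5,100],159.6);print(env.sense()["width"],env.sense()["finger_force"])
E
```

```text
t 8.28 pos [ 481.2 -295.9  103. ] shift [ 1.2 -3.2  3. ] rot [-0.001  0.002  0.003] yaw 159.76 q [ 0.91  0.5  -0.53  1.86  0.33  0.86  1.43] F [-0.3  0.9  4.6]
0.327634555933829 39.94260549545288
```

The grip width of 30.2 mm matches the handle. I'll lift it and check the blade orientation from the side camera numerically.

>>> servo_tool:
  deltas:
    - [25,0,0,-10,0,0,0]
    - [25,0,0,-30,0,0,0]
    - [25,0,0,-60,0,0,0]
    - [25,0,0,-95,0,0,0]
    - [25,0,0,-110,0,0,0]
    - [25,0,0,-110,0,0,0]
    - [25,0,0,-110,0,0,0]

```text
time_s: 8.87
eef_pos: [480.4, -295.6, 212.5]
tool_rot: [0.176, 0.984, -0.0, 0.0]
wrist_force: [0.4, -0.5, -2.7]
width: 0.324
finger_force: 39.9
```

```bash
python3 - <<'E'
from h import *
go([481.2,-295.9,210],159.7);s=env.sense();print(s["width"],s["finger_force"])
im=env.camera("side");c=cam("side"); p=s["eef_pos"]
a=pix(c,p-[0,0,95]);b=pix(c,p-[0,0,35]);print(a,b)
g=im.max(2)
for r in range(int(b[1])-6,int(a[1])+4): print(r,' '.join(f"{v:3d}" for v in g[r,int(a[0])-10:int(a[0])+11]))
im=env.camera("wrist"); cv2.imwrite("pics/w4.png",im[:,:,::-1])
E
```

```text
t 8.87 pos [ 480.4 -295.6  212.5] shift [-0.8 -0.   2.5] rot [-0.001  0.001  0.001] yaw 159.77 q [ 0.96  0.37 -0.59  1.77  0.23  1.07  1.51] F [ 0.4 -0.5 -2.7]
0.32418000866785734 39.93528127670288
[352.63415749 285.20082266] [353.82948988 269.051114  ]
263 195 197 198 205 177  81  15  14  17  22  19  21  20  22  18  20  19  19   9 145 193
264 204 203 199 204 174  85  13  20  23  21  17  25  25  20  24  18  21  18   5 194 206
265 207 211 207 205 174  82  14  23  19  23  21  22  17  19  22  21  24  16   9 196 207
266 206 203 204 205 173  81  14  19  26  18  25  20  22  20  21  20  21  17   5 193 206
267 203 199 198 200 207 107  13  24  24  19  20  26  18  21  19  18  22  16  49 189 203
268 203 202 201 208 213 108   9  20  23  19  21  21  19  21  20  20  21  18  49 191 203
269 201 201 204 207 214 109  12  23  23  22  25  18  20  22  23  26  19  18  49 190 205
270 201 196 199 202 208 107  14  16  20  24  21  22  26  21  23  21  16  16  95 194 207
271 204 199 198 203 207 104  15  20  22  25  20  19  16  20  20  22  21  10  95 192 208
272 206 203 201 205 211 140  53  10  19  23  20  23  2
[... 741 characters left out ...]
 207 203 205 206 205 202 180 115  94  77  75  69  64  88 131 191 198 202 202 205 203
282 204 202 203 201 202 204 182 102  69  72  75  71  60  66 126 196 203 205 208 208 202
283 208 210 208 206 204 209 159  89  69  73  73  73  70  69 127 198 205 205 211 211 207
284 209 211 211 211 208 211 158  89  71  71  72  72  71  65 147 183 202 185 205 192 205
285 209 212 212 211 212 215 159  84  67  68  69  67  69  64 147 182 183 180 182 181 181
286 206 207 209 207 208 212 187 136 124 124 123 123 123 121 148 182 183 181 177 176 176
287 178 179 179 180 184 194 194 197 196 198 198 201 200 195 194 196 195 195 194 195 193
288 182 181 182 180 181 183 182 183 184 184 185 186 186 185 184 185 185 185 186 184 186
```

The blade width lies along tool x (wide in the side view), and the tip projects where expected. I'll hover beside the cam with tool x along the slot.

```bash
python3 - <<'E'
from h import *
go([565,111,205],248)
E
```

```text
t 8.97 pos [ 479.3 -295.1  210.5] shift [ 60.  410.6   5.8] rot [ 0.002 -0.002 -1.54 ] yaw 159.77 q [ 0.96  0.37 -0.59  1.77  0.23  1.07  1.51] F [-0.4 -0.3 -1. ]
```

>>> servo_tool:
  deltas:
    - [25,60,410,5,0,0,-1.54]
    - [25,60,410,5,0,0,-1.54]
    - [25,60,410,5,0,0,-1.54]
    - [25,60,410,5,0,0,-1.54]
    - [25,60,410,5,0,0,-1.54]
    - [25,60,410,5,0,0,-1.54]
    - [25,60,410,5,0,0,-1.54]
    - [25,60,410,5,0,0,-1.54]
    - [25,60,410,5,0,0,-1.54]
    - [25,60,410,5,0,0,-1.54]
    - [25,60,410,5,0,0,-1.54]
    - [25,60,410,5,0,0,-1.54]

```text
time_s: 9.97
eef_pos: [564.3, 114.0, 205.2]
tool_rot: [-0.548, 0.836, 0.002, -0.001]
wrist_force: [0.5, -0.2, -2.6]
width: 0.324
finger_force: 39.9
```

>>> servo_tool:
  deltas:
    - [25,0,0,0,0,0,-0.1]
    - [25,0,0,0,0,0,-0.1]
    - [25,0,0,0,0,0,-0.1]
    - [25,0,0,0,0,0,-0.1]

```text
time_s: 10.3
eef_pos: [565.4, 109.6, 205.9]
tool_rot: [-0.583, 0.813, 0.0, -0.001]
wrist_force: [0.2, -0.1, -1.5]
width: 0.327
finger_force: 39.9
```

```bash
python3 - <<'E'
from h import *
go([565,111,205],248)
s=env.sense(); im=env.camera("wrist"); c=cam("wrist",s); cv2.imwrite("pics/w5.png",im[:,:,::-1])
u=pix(c,[547,65,42]);print("pred",u)
x,y=int(u[0]),int(u[1])
cv2.imwrite("pics/w5c.png",crop(im,max(0,x-100),max(0,y-75),200,150,4)); print(max(0,x-100),max(0,y-75))
E
```

```text
t 10.3 pos [565.4 109.6 205.9] shift [-1.2  0.8  0.9] rot [ 0.002 -0.001  0.057] yaw -108.71 q [ 0.49  0.54 -1.    1.73  0.5   1.15  2.15] F [ 0.2 -0.1 -1.5]
pred [315.3190708 135.7132051]
215 60
```

View pics/w5c.png

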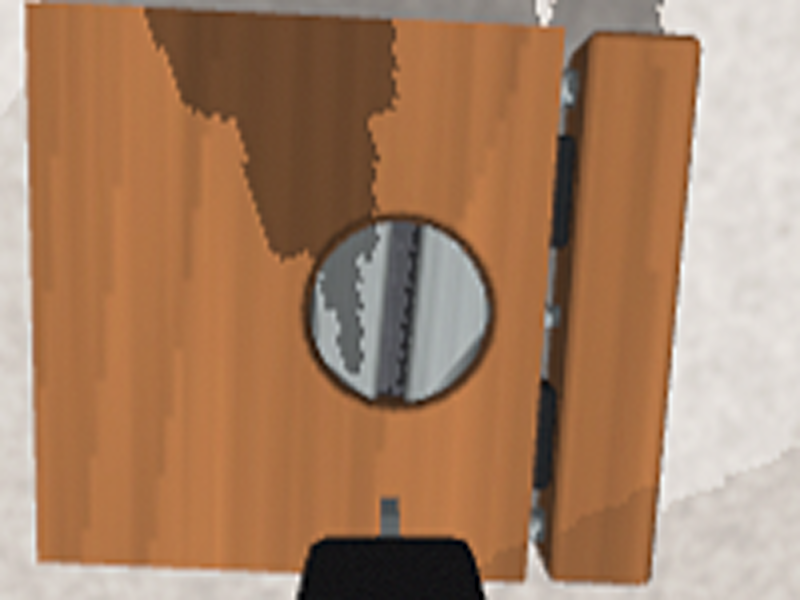

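The crop shows the rail seated on both buffers. The cam centre is at crop (400,312), with the slot running from (404,222) to (393,403). The blade tip is at crop (390,498), edge-on along tool x.

```bash
python3 - <<'E'
from h import *
s=env.sense(); c=cam("wrist",s); F=lambda x,y:(215+x/4,60+y/4)
R=Ro.from_quat(s["tool_rot"]).as_matrix()
C=w(c,F(400,312),42);a=w(c,F(404,222),42);b=w(c,F(393,403),42)
print("cam",C,"slot",np.degrees(np.arctan2(*(a-b)[1::-1])),np.linalg.norm(a-b))
e=w(c,F(563,25),40)-w(c,F(525,580),40);print("edge",np.degrees(np.arctan2(e[1],e[0])),np.linalg.norm(e))
e=w(c,F(25,0),40)-w(c,F(38,560),40);print("edgeL",np.degrees(np.arctan2(e[1],e[0])),np.linalg.norm(e))
for z in(95,97,100): print(z,[((pix(c,s["eef_pos"]+R@[x,0,z])-[215,60])*4).round() for x in(0,9,11)])
print(s["eef_pos"])
go([C[0],C[1],170],-112)
E
```

```text
cam [548.38924096  67.23521275  42.        ] slot -112.1278277597421 48.61881816853124
edge -111.03673703814896 149.57886568343295
edgeL -111.14520702286792 149.68189520446623
95 [array([391., 534.]), array([391., 495.]), array([391., 486.])]
97 [array([391., 532.]), array([391., 493.]), array([391., 484.])]
100 [array([391., 529.]), array([391., 491.]), array([391., 482.])]
[565.57552654 109.68046802 206.259172  ]
t 10.35 pos [565.6 109.7 206.3] shift [45.7  2.6 36.3] rot [ 0.001 -0.001  0.058] yaw -108.69 q [ 0.49  0.54 -1.    1.73  0.5   1.15  2.15] F [ 0.6  0.2 -0.6]
```

>>> servo_tool:
  deltas:
    - [25,20,1,0,0,0,0.03]
    - [25,46,2.6,20,0,0,0.059]
    - [25,46,2.6,45,0,0,0.059]
    - [25,46,2.6,56,0,0,0.059]
    - [25,46,2.6,56,0,0,0.059]
    - [25,46,2.6,56,0,0,0.059]

```text
time_s: 10.85
eef_pos: [548.9, 68.3, 151.2]
tool_rot: [-0.56, 0.828, 0.0, 0.0]
wrist_force: [0.2, 0.2, -1.3]
width: 0.328
finger_force: 39.9
```

```bash
python3 - <<'E'
from h import *
go([548.4,67.2,128],-112.1)
E
```

```text
t 10.85 pos [548.9  68.3 151.2] shift [ 1.2  0.  23.1] rot [0.001 0.001 0.004] yaw -111.89 q [ 0.55  0.56 -0.96  1.84  0.53  1.03  2.13] F [ 0.2  0.2 -1.3]
```

>>> servo_tool:
  deltas:
    - [25,1,0,6,0,0,0.004]
    - [25,1,0,10,0,0,0.004]
    - [25,1,0,13,0,0,0.004]
    - [25,1,0,16,0,0,0.004]
    - [25,1,0,18,0,0,0.004]
    - [25,1,0,18,0,0,0.004]

```text
time_s: 11.35
eef_pos: [548.2, 66.4, 132.5]
tool_rot: [-0.558, 0.83, 0.0, -0.0]
wrist_force: [-1.0, -0.5, -2.1]
width: 0.326
finger_force: 39.9
```

```bash
python3 - <<'E'
from h import *
go([548.4,67.2,128],-112.1)
E
```

```text
t 11.35 pos [548.2  66.4 132.5] shift [-0.8  0.1  4.5] rot [ 0.001 -0.    -0.001] yaw -112.15 q [ 0.53  0.58 -0.94  1.85  0.56  1.    2.11] F [-1.  -0.5 -2.1]
```

Tip is about 4.5 mm into the slot with no contact force. I'll go a little deeper and start turning.

>>> servo_tool:
  deltas:
    - [25,-0.5,0,2,0,0,0]
    - [25,-0.5,0,3.5,0,0,0]
    - [25,-0.5,0,3.5,0,0,0.05]
    - [25,-0.5,0,3.5,0,0,0.1]
    - [25,-0.5,0,3.5,0,0,0.15]
    - [25,-0.5,0,3.5,0,0,0.2]
    - [25,-0.5,0,3.5,0,0,0.25]
    - [25,-0.5,0,3.5,0,0,0.3]

```text
time_s: 12.02
eef_pos: [548.4, 67.2, 129.3]
tool_rot: [-0.427, 0.904, 0.0, -0.0]
wrist_force: [-0.7, 0.2, -1.4]
width: 0.325
finger_force: 39.9
```

```bash
python3 - <<'E'
from h import *
go([548.4,67.2,128],-112.1-60);s=env.sense();print(s["ft_torque"],s["width"])
E
```

```text
t 12.02 pos [548.4  67.2 129.3] shift [ 0.  -0.   1.3] rot [ 0.001 -0.     0.744] yaw -129.46 q [ 0.48  0.55 -0.87  1.86  0.51  0.97  1.84] F [-0.7  0.2 -1.4]
[0.34762574 0.057692   0.05355342] 0.3251294830099556
```

>>> servo_tool:
  deltas:
    - [25,0,0,1,0,0,0.05]
    - [25,0,0,1,0,0,0.1]
    - [25,0,0,1,0,0,0.15]
    - [25,0,0,1,0,0,0.2]
    - [25,0,0,1,0,0,0.25]
    - [25,0,0,1,0,0,0.3]
    - [25,0,0,1,0,0,0.35]
    - [25,0,0,1,0,0,0.4]

```text
time_s: 12.68
eef_pos: [548.7, 67.5, 128.9]
tool_rot: [-0.239, 0.971, 0.0, 0.0]
wrist_force: [-0.2, 1.0, 1.9]
width: 0.326
finger_force: 39.9
```

```bash
python3 - <<'E'
from h import *
go([548.4,67.2,128],-112.1-60);s=env.sense();print(s["ft_torque"],s["width"])
E
```

```text
t 12.68 pos [548.7  67.5 128.9] shift [ 0.4 -0.1  0.9] rot [0.    0.001 0.344] yaw -152.36 q [ 0.42  0.52 -0.78  1.86  0.44  0.94  1.49] F [-0.2  1.   1.9]
[0.29285791 0.19407096 0.1026543 ] 0.32565771061387827
```

>>> servo_tool:
  deltas:
    - [25,0,0,0,0,0,0.07]
    - [25,0,0,0,0,0,0.14]
    - [25,0,0,0,0,0,0.21]
    - [25,0,0,0,0,0,0.28]
    - [25,0,0,0,0,0,0.35]
    - [25,0,0,0,0,0,0.42]
    - [25,0,0,0,0,0,0.49]
    - [25,0,0,0,0,0,0.56]
    - [25,0,0,0,0,0,0.63]
    - [25,0,0,0,0,0,0.7]
    - [25,0,0,0,0,0,0.75]
    - [25,0,0,0,0,0,0.75]

```text
time_s: 13.68
eef_pos: [549.1, 67.5, 129.0]
tool_rot: [0.132, 0.991, 0.0, 0.001]
wrist_force: [-0.6, -0.4, 2.2]
width: 0.325
finger_force: 40.0
```

```bash
python3 - <<'E'
from h import *
go([548.4,67.2,128],-112.1-85);s=env.sense();print(s["ft_torque"],s["width"])
E
```

```text
t 13.68 pos [549.1  67.5 129. ] shift [ 0.6 -0.5  1. ] rot [0.001 0.001 0.033] yaw 164.78 q [ 0.3   0.47 -0.61  1.87  0.33  0.91  0.84] F [-0.6 -0.4  2.2]
[ 0.20572248 -0.07513797  0.23077886] 0.3249553353981783
```

>>> servo_tool:
  deltas:
    - [25,0,0,0,0,0,0.06]
    - [25,0,0,0,0,0,0.12]
    - [25,0,0,0,0,0,0.12]
    - [25,0,0,0,0,0,0]
    - [25,0,0,0,0,0,-0.06]
    - [25,0,0,-8,0,0,-0.06]
    - [25,0,0,-20,0,0,-0.06]
    - [25,0,0,-50,0,0,-0.06]
    - [25,-20,0,-70,0,0,-0.06]
    - [25,-50,0,-78,0,0,-0.06]
    - [25,-50,0,-78,0,0,-0.06]
    - [25,-50,0,-78,0,0,-0.06]

```text
time_s: 14.68
eef_pos: [598.1, 52.9, 207.6]
tool_rot: [0.104, 0.995, 0.0, 0.001]
wrist_force: [-0.4, 1.0, -1.6]
width: 0.322
finger_force: 39.9
```

```bash
python3 - <<'E'
from h import *
go([548.4,67.2,128],159.7)
s=env.sense(); im=env.camera("wrist"); c=cam("wrist",s); cv2.imwrite("pics/w6.png",im[:,:,::-1])
# unwarp the board plane z=41 into board coordinates: u along outward n', v along board y; 2 px/mm
a=np.radians(158.9); N=np.array([np.cos(a),np.sin(a)]); Y=np.array([-N[1],N[0]])
us=np.arange(-35,90,0.5); vs=np.arange(-90,91,0.5)
M=np.array([[pix(c,[*(np.array([548.4,67.2])+u*N+v*Y),41]) for u in us] for v in vs]).astype(np.float32)
o=cv2.remap(im,M,None,cv2.INTER_LINEAR); np.save("o.npy",o)
hsv=cv2.cvtColor(o,cv2.COLOR_RGB2HSV)
for v in(-50,-10,40): # profile along u across edge
    r=int((v+90)*2); print(v,[tuple(map(int,o[r,int((u+35)*2)])) for u in range(34,76,1)])
# disc: angular profile of brightness at radii
for th in range(0,180,5):
    t=np.radians(th); vals=[int(o[int((rr*np.sin(t)+90)*2),int((rr*np.cos(t)+35)*2)].max()) for rr in(-20,-16,-12,-8,8,12,16,20)]
    print(th,vals)
E
```

```text
t 14.68 pos [598.1  52.9 207.6] shift [51.7  3.6 79.5] rot [0.001 0.002 0.146] yaw 168.06 q [ 0.33  0.46 -0.64  1.68  0.3   1.1   0.97] F [-0.4  1.  -1.6]
-50 [(160, 105, 63), (161, 105, 64), (161, 106, 64), (161, 105, 64), (155, 101, 61), (126, 83, 51), (107, 71, 44), (131, 86, 52), (156, 102, 61), (165, 107, 64), (163, 105, 64), (160, 104, 64), (158, 104, 64), (159, 103, 63), (159, 104, 64), (160, 104, 63), (161, 106, 63), (162, 107, 64), (162, 106, 64), (159, 103, 63), (155, 101, 61), (154, 100, 61), (155, 101, 62), (157, 102, 63), (158, 102, 64), (161, 104, 63), (163, 106, 63), (164, 107, 64), (167, 108, 66), (172, 112, 68), (177, 116, 70), (180, 118, 71), (181, 118, 71), (171, 111, 66), (147, 89, 45), (182, 158, 142), (219, 215, 210), (222, 218, 212), (219, 215, 209), (221, 217, 212), (223, 218, 214), (223, 218, 213)]
-10 [(164, 107, 64), (164, 107, 64), (163, 107, 65), (163, 108, 64), (165, 108, 65), (141, 93, 56), (113, 75, 47), (126, 83, 52), (153, 99, 61), (164, 107, 65), (164, 107, 65), (161, 105, 63), (161, 106, 65), (161, 106, 65), (162, 106, 65), (163, 106, 65), (163, 10
[... 1930 characters left out ...]
 169, 156, 178, 169, 165, 162]
105 [171, 168, 169, 157, 178, 171, 165, 162]
110 [171, 170, 169, 158, 178, 169, 164, 162]
115 [172, 170, 170, 157, 180, 169, 165, 162]
120 [172, 168, 171, 154, 182, 169, 167, 162]
125 [172, 166, 172, 154, 180, 171, 171, 162]
130 [172, 165, 172, 155, 182, 173, 170, 164]
135 [174, 168, 170, 158, 182, 177, 171, 166]
140 [171, 168, 169, 160, 183, 178, 174, 168]
145 [167, 169, 165, 159, 185, 181, 179, 173]
150 [167, 172, 158, 149, 169, 181, 174, 175]
155 [170, 171, 157, 141, 134, 183, 181, 179]
160 [172, 164, 157, 133, 113, 190, 186, 180]
165 [172, 158, 161, 113, 91, 179, 186, 185]
170 [160, 161, 153, 77, 81, 143, 188, 188]
175 [161, 151, 115, 61, 83, 105, 152, 196]
```

The rail is tight: the seam is at 40 mm and the outer face at 70 mm. The slot is about 14° from pointing at the rail, so the cam is at roughly 1.3 rad, past lock. Next is returning the driver.

```bash
python3 - <<'E'
from h import *
go([481.2,-295.9,212],159.76)
E
```

```text
t 14.73 pos [596.6  53.6 206.7] shift [  41.2 -365.7   -5.3] rot [ 0.    -0.     0.146] yaw 168.15 q [ 0.33  0.45 -0.64  1.69  0.3   1.1   0.97] F [-0.3  0.7 -1.8]
```

>>> servo_tool:
  deltas:
    - [25,41,-366,-6,0,0,0.146]
    - [25,41,-366,-6,0,0,0.146]
    - [25,41,-366,-6,0,0,0.146]
    - [25,41,-366,-6,0,0,0.146]
    - [25,41,-366,-6,0,0,0.146]
    - [25,41,-366,-6,0,0,0.146]
    - [25,41,-366,-6,0,0,0.146]
    - [25,41,-366,-6,0,0,0.146]
    - [25,41,-366,-6,0,0,0.146]
    - [25,41,-366,-6,0,0,0.146]
    - [25,41,-366,-6,0,0,0.146]
    - [25,41,-366,-6,0,0,0.146]

```text
time_s: 15.73
eef_pos: [481.5, -294.7, 212.1]
tool_rot: [0.175, 0.985, 0.001, -0.0]
wrist_force: [0.5, 0.8, -1.6]
width: 0.328
finger_force: 39.9
```

```bash
python3 - <<'E'
from h import *
go([481.2,-295.9,103],159.76);s=env.sense();print(s["width"])
im=env.camera("side");c=cam("side"); p=s["eef_pos"]
a=pix(c,p-[0,0,95]);print(a)
g=im.max(2)
for r in range(int(a[1])-12,int(a[1])+4): print(r,' '.join(f"{v:3d}" for v in g[r,int(a[0])-10:int(a[0])+11]))
im=env.camera("wrist"); o=cv2.imread("pics/w4.png")[:,:,::-1]
print("wrist rows diff vs w4, tool zone:",[int(np.abs(im[r,290:335].astype(int)-o[r,290:335]).mean()) for r in range(150,300,10)])
E
```

```text
t 15.73 pos [ 481.5 -294.7  212.1] shift [ -0.2  -1.4 109.1] rot [ 0.001 -0.001  0.002] yaw 159.88 q [ 0.9   0.36 -0.51  1.77  0.2   1.06  1.54] F [ 0.5  0.8 -1.6]
0.32846595034345777
[352.91639512 284.87630807]
272 205 203 202 204 209 138  49   6  11  17  17  23  21  19  15  16  13   4 144 200 204
273 201 202 201 202 206 211 171  90  57  33  27  29  26  24  50  53  50  91 193 206 204
274 194 198 200 203 204 208 210 207 213 139  81  74  69 125 202 210 203 203 204 200 199
275 196 197 196 203 204 205 203 203 208 118  71  74  66 119 195 208 207 204 198 196 194
276 197 200 203 204 198 200 203 204 209 116  71  72  61 154 203 209 211 205 201 196 195
277 196 199 202 206 206 204 206 205 212 119  71  72  62 159 201 204 201 199 196 195 193
278 200 202 201 202 203 205 205 210 224 125  71  71  61 159 204 205 203 203 197 195 200
279 202 204 203 203 205 203 206 188 176 101  72  71  60 127 194 209 202 198 195 196 204
280 204 207 209 206 203 204 205 154 142  92  74  71  62 127 147 193 198 196 196 201 206
281 205 204 205 206 205 201 208 117  73  71  76  72  66  70  95 189 199 201 201 204 202
282 204 203 203 202 201 201 182 100  68  72  76  72  70  67  94 193 204 204 206 205 203
283 208 210 208 205 205 206 184 103  69  72  73  72  72  69  94 196 206 204 212 212 208
284 209 210 211 209 208 210 185 103  69  70  70  73  70  66 116 179 202 186 205 189 205
285 209 212 211 211 212 213 184  96  61  63  67  64  66  63 114 177 182 179 183 181 181
286 205 208 208 206 207 211 215 193 186 189 185 185 183 183 186 186 184 181 178 177 175
287 178 179 179 180 184 192 196 195 197 196 199 200 198 195 193 195 194 194 194 193 193
wrist rows diff vs w4, tool zone: [3, 4, 5, 10, 12, 2, 1, 1, 1, 1, 1, 1, 1, 1, 1]
```

The tool sits unchanged in the grip. I'll lower it into the stand.

>>> servo_tool:
  deltas:
    - [25,0,-1.3,0,0,0,0]
    - [25,0,-1.3,20,0,0,0]
    - [25,0,-1.3,35,0,0,0]
    - [25,0,-1.3,45,0,0,0]
    - [25,0,-1.3,52,0,0,0]
    - [25,0,-1.3,60,0,0,0]
    - [25,0,-1.3,65,0,0,0]
    - [25,0,-1.3,65,0,0,0]

```text
time_s: 16.5
eef_pos: [481.1, -297.1, 146.5]
tool_rot: [0.175, 0.985, 0.0, -0.001]
wrist_force: [-0.7, 0.4, -2.0]
width: 0.324
finger_force: 39.9
```

```bash
python3 - <<'E'
from h import *
go([481.2,-295.9,103],159.76)
E
```

```text
t 16.5 pos [ 481.1 -297.1  146.5] shift [ 0.3  1.1 43.5] rot [ 0.    -0.001  0.002] yaw 159.86 q [ 0.88  0.44 -0.49  1.83  0.25  0.94  1.5 ] F [-0.7  0.4 -2. ]
```

Tip is about 16 mm into the hole with no contact. I'll go down, stopping just short of home.

>>> servo_tool:
  deltas:
    - [25,0,1,10,0,0,0]
    - [25,0,1,20,0,0,0]
    - [25,0,1,30,0,0,0]
    - [25,0,1,37,0,0,0]
    - [25,0,1,40,0,0,0]
    - [25,0,1,41.5,0,0,0]
    - [25,0,1,41.5,0,0,0]

```text
time_s: 17.08
eef_pos: [481.7, -296.4, 105.5]
tool_rot: [0.175, 0.985, 0.0, -0.0]
wrist_force: [0.4, -0.7, -1.2]
width: 0.321
finger_force: 39.9
```

```bash
python3 - <<'E'
from h import *
go([481.2,-295.9,103],159.76)
E
```

```text
t 17.08 pos [ 481.7 -296.4  105.5] shift [0.7 0.3 2.5] rot [ 0.    -0.001  0.001] yaw 159.84 q [ 0.86  0.49 -0.47  1.86  0.28  0.86  1.47] F [ 0.4 -0.7 -1.2]
```

>>> servo_tool:
  deltas:
    - [25,0,0,1,0,0,0]
    - [25,0,0,2,0,0,0]
    - [25,0,0,2.5,0,0,0]
    - [25,0,0,3,0,0,0]
    - [25,0,0,3,0,0,0]

```text
time_s: 17.5
eef_pos: [481.9, -296.6, 103.1]
tool_rot: [0.175, 0.985, -0.0, 0.0]
wrist_force: [0.3, 0.1, -0.8]
width: 0.324
finger_force: 39.9
```

```bash
python3 - <<'E'
from h import *
go([481.2,-295.9,103],159.76)
E
```

```text
t 17.5 pos [ 481.9 -296.6  103.1] shift [0.9 0.4 0.1] rot [-0.     0.     0.001] yaw 159.84 q [ 0.86  0.49 -0.47  1.86  0.28  0.85  1.47] F [ 0.3  0.1 -0.8]
```

>>> servo_tool:
  deltas:
    - [25,0,0,0.7,0,0,0]
    - [25,0,0,1.4,0,0,0]
    - [25,0,0,1.4,0,0,0]

```text
time_s: 17.75
eef_pos: [482.1, -296.7, 103.0]
tool_rot: [0.175, 0.985, -0.0, 0.0]
wrist_force: [-3.3, 1.8, 9.1]
width: 0.322
finger_force: 39.9
```

```bash
python3 - <<'E'
from h import *
go([481.2,-295.9,103],159.76)
E
```

```text
t 17.75 pos [ 482.1 -296.7  103. ] shift [ 1.1  0.4 -0. ] rot [-0.001  0.001  0.001] yaw 159.84 q [ 0.86  0.49 -0.47  1.86  0.29  0.85  1.47] F [-3.3  1.8  9.1]
```

The driver is seated, with 9 N upward contact. I'll open, retreat straight up, then move off and verify.

>>> servo_tool:
  deltas:
    - [60,0,0,0.5,0,0,0]
    - [60,0,0,0,0,0,0]
    - [60,0,0,0,0,0,0]
    - [60,0,0,0,0,0,0]
    - [60,0,0,0,0,0,0]
    - [60,0,0,-25,0,0,0]
    - [60,0,0,-60,0,0,0]
    - [60,0,0,-95,0,0,0]
    - [60,0,0,-120,0,0,0]
    - [60,0,0,-120,0,0,0]

```text
time_s: 18.58
eef_pos: [484.9, -297.8, 227.1]
tool_rot: [0.175, 0.985, -0.002, 0.004]
wrist_force: [0.9, -0.7, 0.3]
width: 0.653
finger_force: 0.0
```

>>> servo_tool:
  deltas:
    - [60,60,0,0,0,0,0]
    - [60,80,0,0,0,0,0]
    - [60,80,0,0,0,0,0]
    - [60,80,0,0,0,0,0]

```text
time_s: 18.92
eef_pos: [404.9, -268.7, 221.1]
tool_rot: [0.176, 0.984, -0.0, -0.001]
wrist_force: [0.3, -0.1, 0.5]
width: 0.653
finger_force: 0.0
```

```bash
python3 - <<'E'
from h import *
go([0,0,0],159.7)
im=env.camera("side"); o=cv2.imread("pics/side0.png")[:,:,::-1]
# stand patch + mug/canister/jar patches, before vs after
for nm,(x0,x1,y0,y1) in dict(driver=(340,366,268,312),mug=(395,440,190,240),can=(412,460,255,312),jar=(318,345,112,155)).items():
    d=np.abs(im[y0:y1,x0:x1].astype(int)-o[y0:y1,x0:x1]).max(2); print(nm,d.mean().round(1),(d>40).mean().round(3))
g=im.max(2); g0=o.max(2)
for r in (270,272,280,290,300,302,304): print(r,np.where(g[r,340:366]<60)[0][[0,-1]]+340 if (g[r,340:366]<60).any() else None,np.where(g0[r,340:366]<60)[0][[0,-1]]+340 if (g0[r,340:366]<60).any() else None)
E
```

```text
t 18.92 pos [ 404.9 -268.7  221.1] shift [472.6 112.5 221.5] rot [-0.001 -0.001  0.001] yaw 159.78 q [ 0.99  0.21 -0.53  1.94  0.12  1.03  1.62] F [ 0.3 -0.1  0.5]
driver 24.4 0.145
mug 14.8 0.001
can 8.7 0.0
jar 89.6 0.75
270 None None
272 [348 359] [348 358]
280 [348 359] [347 359]
290 [347 358] [346 358]
300 [347 358] [340 357]
302 [348 357] [340 357]
304 None [340 343]
```

```bash
python3 - <<'E'
from h import *
im=env.camera("top"); o=cv2.imread("pics/top0.png")[:,:,::-1]
for nm,(x0,x1,y0,y1) in dict(jar=(185,225,112,152),mug=(340,390,75,125),can=(430,480,105,155),driver=(425,475,180,230)).items():
    d=np.abs(im[y0:y1,x0:x1].astype(int)-o[y0:y1,x0:x1]).max(2); print(nm,d.mean().round(1),(d>30).mean().round(3))
E
```

```text
jar 6.3 0.0
mug 8.1 0.0
can 10.7 0.0
driver 30.5 0.352
```

```bash
python3 -c "
from workcell import env
print(env.job_done())"
```

```text
the job is handed in; nothing more can be done
None
```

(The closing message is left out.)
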